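Nest the dosing beakers in the detergent box and bolt it

TASK

Put the steel dosing beakers away in the white detergent box: stand them upright on its floor as one nest, every beaker inside the next wider one. Then shut the lid completely and slide the bolt fully home into its keeper. Leave the mug, tin, brush and bottles where they are.

Things in the scene. Friction and masses are not known exactly. Their poses are not given: they have to be found in the camera images.
- beaker70: stainless-steel detergent dosing beaker, the largest of the six widths of one set; may be absent. Plain open tumbler, no handle, upright on the counter at the start. Outside diameter 70 mm at the rim and 65 mm at the foot, 46 mm high, wall 2 mm, floor 5 mm thick and heavy. Origin: centre of its underside; z is its axis, up through the mouth
- beaker62: stainless-steel detergent dosing beaker, the second of the six widths of one set; may be absent. Plain open tumbler, no handle, upright on the counter at the start. Outside diameter 62 mm at the rim and 57 mm at the foot, 46 mm high, wall 2 mm, floor 5 mm thick and heavy. Origin: centre of its underside; z is its axis, up through the mouth
- beaker54: stainless-steel detergent dosing beaker, the third of the six widths of one set; may be absent. Plain open tumbler, no handle, upright on the counter at the start. Outside diameter 54 mm at the rim and 49 mm at the foot, 46 mm high, wall 2 mm, floor 5 mm thick and heavy. Origin: centre of its underside; z is its axis, up through the mouth
- beaker46: stainless-steel detergent dosing beaker, the fourth of the six widths of one set; may be absent. Plain open tumbler, no handle, upright on the counter at the start. Outside diameter 46 mm at the rim and 41 mm at the foot, 46 mm high, wall 2 mm, floor 5 mm thick and heavy. Origin: centre of its underside; z is its axis, up through the mouth
- beaker38: stainless-steel detergent dosing beaker, the fifth of the six widths of one set; may be absent. Plain open tumbler, no handle, upright on the counter at the start. Outside diameter 38 mm at the rim and 33 mm at the foot, 46 mm high, wall 2 mm, floor 5 mm thick and heavy. Origin: centre of its underside; z is its axis, up through the mouth
- beaker30: stainless-steel detergent dosing beaker, the smallest of the six widths of one set; may be absent. Plain open tumbler, no handle, upright on the counter at the start. Outside diameter 30 mm at the rim and 25 mm at the foot, 46 mm high, wall 2 mm, floor 5 mm thick and heavy. Origin: centre of its underside; z is its axis, up through the mouth
- box: white enamelled-steel detergent box, open-topped with a hinged lid, fixed. Outside 160 mm (x) by 220 mm (y) by 90 mm high, walls and floor 4 mm. Origin: centre of its underside; -x is its front, towards the robot; hinge along the top edge of its +x side. On its +y wall, 58 mm in front of the centre, stands the bolt's keeper: 18 mm out from the wall, up to 28 mm above the box's top edge
- box_floor (a point): centre of the box's inner floor (clear floor 152 mm in x by 212 mm in y, 86 mm deep to the closed lid); axes as the box
- lid (a joint): angle of the box lid, rad: 0 shut, 1.65 to 1.85 (standing open) at the start, 1.9 its stop. Stiff friction hinge (0.4 N m): it stays where it is left and has to be pushed all the way down, 1 to 6 N at 100 mm from the hinge. The lid is a plate of 160 mm by 220 mm, 6 mm thick; a small steel thumb tab 45 mm to -y of its middle stands 12 mm out from the free edge
- lid_hinge (a point): middle of the lid's hinge line, at the box's top back edge (the underside of the lid plate); y runs along the hinge, when shut x and y are those of the box; these axes turn with the lid
- lid_edge (a point): middle of the lid's free edge, on its upper (outer) face, 160 mm from the hinge line
- bolt (a joint): travel of the barrel bolt on the lid's outer face, m: 0 to 0.006 is drawn back at the start, 0.035 is fully home in the keeper (end stop). It slides along the box's +y, with about 2 N of friction, and stays where it is left
- bolt_knob (a point): centre of the top of the bolt's upright dark knob (14 mm across, 12 mm along the bolt); 138 mm from the hinge line, 36 mm above the lid's outer face, 48 mm to +y of the lid's middle when fully drawn back. The bolt's two guides, 26 and 102 mm to +y of the middle, stand 14 mm above the outer face
- mug: white ceramic mug with a handle, 76 mm across, 82 mm high, not part of the set; origin at the centre of its underside
- tin: round closed aluminium tin, 71 mm across, 42 mm high, not part of the set; origin at the centre of its underside
- brush: wooden scrubbing brush lying bristles down, 90 mm (x) by 42 mm by 34 mm high; origin at the centre of its underside
- pump: white pump bottle, 72 mm across, 200 mm high, at the right of the work area; origin at the centre of its underside
- softener: tall blue bottle, 80 mm across, 170 mm high, at the left; origin at the centre of its underside
Mind the look-alikes: they are no part of the job. Leave any yellow look-alike of the beaker30 alone.

How it is judged:
On the way, in this order (a step that is already met when the one before it is completed fails the run):
1. all beakers stand nested in size order on the floor of the box (horizontal distance between each of beaker70, beaker62, beaker54, beaker46, beaker38, beaker30 and box_floor below 0.1 m and z of beaker70 in the frame of box_floor below 0.006 m and angle between each of beaker70, beaker62, beaker54, beaker46, beaker38, beaker30's own z axis and vertical below 0.15 rad and z of each of beaker62, beaker54, beaker46, beaker38, beaker30 in the frame of beaker70 above 0.003 m and z of beaker62 in the frame of box_floor below 0.011 m and z of each of beaker54, beaker46, beaker38, beaker30 in the frame of beaker62 above 0.003 m and z of beaker54 in the frame of box_floor below 0.016 m and z of each of beaker46, beaker38, beaker30 in the frame of beaker54 above 0.003 m and z of beaker46 in the frame of box_floor below 0.021 m and z of each of beaker38, beaker30 in the frame of beaker46 above 0.003 m and z of beaker38 in the frame of box_floor below 0.026 m and z of beaker30 in the frame of beaker38 above 0.003 m and z of beaker30 in the frame of box_floor below 0.031 m and value of joint lid above 0.3 rad), for 0.2 s.
2. then the lid is shut (value of joint lid below 0.04 rad), for 0.2 s.
3. then the bolt is home in the keeper (value of joint lid below 0.04 rad and value of joint bolt above 0.031 m), for 0.2 s.
At the end, for the whole second after the job is handed in: every beaker present stands upright (0.15 rad) on the box floor in one nest: each narrower one sits 3 mm or more above each wider one's foot, at most 6 mm above its place in a full nest, within 100 mm of the box's middle; lid within 0.04 rad of shut; bolt over 31 mm along; all at rest (all of step 3 and horizontal distance between each of beaker70, beaker62, beaker54, beaker46, beaker38, beaker30 and box_floor below 0.1 m and z of beaker70 in the frame of box_floor below 0.006 m and angle between each of beaker70, beaker62, beaker54, beaker46, beaker38, beaker30's own z axis and vertical below 0.15 rad and z of each of beaker62, beaker54, beaker46, beaker38, beaker30 in the frame of beaker70 above 0.003 m and z of beaker62 in the frame of box_floor below 0.011 m and z of each of beaker54, beaker46, beaker38, beaker30 in the frame of beaker62 above 0.003 m and z of beaker54 in the frame of box_floor below 0.016 m and z of each of beaker46, beaker38, beaker30 in the frame of beaker54 above 0.003 m and z of beaker46 in the frame of box_floor below 0.021 m and z of each of beaker38, beaker30 in the frame of beaker46 above 0.003 m and z of beaker38 in the frame of box_floor below 0.026 m and z of beaker30 in the frame of beaker38 above 0.003 m and z of beaker30 in the frame of box_floor below 0.031 m and linear speed of each of beaker70, beaker62, beaker54, beaker46, beaker38, beaker30 below 0.03 m/s); the robot touches nothing.
It fails at once if a bystander (mug, tin, brush or bottle) is pushed more than 4 cm away or knocked over (distance of any of mug, tin, brush, pump, softener from where it was at the start of the episode above 0.04 m or angle between any of mug, tin, brush, pump, softener's own z axis and vertical above 0.5 rad).
Of beaker70, beaker62, beaker54, beaker46, beaker38, beaker30 only 4 to 6 are there at a start; the rules pass over those that are not, and their reading is None.
At some moment in a run one of beaker70, beaker62, beaker54, beaker46, beaker38 may be knocked a few centimetres aside while the robot is not near it.
It also fails if it takes over 210 s, if anything falls off the work surface, if the arm or the gripper's body presses on something with over 40 N, if the wrist force passes 120 N, or if a joint passes its speed limit or range.

ROBOT

A 6-joint arm with a two-finger parallel gripper is mounted at the origin on the work surface. World frame = base frame: x ahead of the robot, y to its left, z up, the work surface at z = 0. Lengths are in m, angles in rad, forces in N, time in s.
With the tool pointing down it reaches from about 0.25 to 0.725 m from the base axis. Payload 4 kg.
Tool frame: the origin (TCP) lies on the centre line of the jaws, within the pads' length; the fingertips stand 17 mm ahead of it and the grasp point (between the pads) lies 2 mm behind it; z points along the fingers, y is the line along which they close (so a half turn about z gives the same grasp; the last joint's range is limited). The gripper opens to 85 mm and grips with 20 to 120 N. Pads are 22 mm wide; open, the fingers measure 114 mm over their backs; the gripper's body (76 mm by 85 mm) begins 54 mm behind the grasp point. The pads swing forward as they close: fully open they stand 13 mm farther back than shut.
Start: joints at [1.141, 0.241, 0.005, 1.335, 0, 1.571], TCP at [0.208, 0.455, 0.248] pointing down, gripper open.
Joint ranges: [-2.72, 2.72], [-1.05, 1.87], [-1.09, 1.28], [-1.99, 2.15], [-1.42, 1.44], [-3.14, 3.14]. Speed limits (rad/s): [2.79, 2.79, 3.14, 3.14, 3.14, 3.14].

INTERFACE

Orientations are given as a unit quaternion [x, y, z, w].
In Python, from workcell import get_obs, imaging, order gives the robot as it stands.
- The arm moves only by the tool apply_moves, never from a script. Its argument "targets" is a list that holds one entry, the list of rows, each a list of 5 numbers: the shift along the world's x, y, z in units of 40 mm (1.0 is 40 mm), then the turn about the world's z in degrees, then the gripper command: -1 is shut, 1 is fully open, values between are in proportion. In form: [[[dx, dy, dz, turn, fingers], ...]]. A call has 1 to 8 rows; each row shifts and turns the commanded pose from where the row before left it; what a row does not reach is not made up. A row lasts 1/12 s, in which the tool goes at most 41.7 mm and 7.16 degrees, less where a joint would pass 70% of its speed; a pose out of reach is approached as far as the arm can. A call is refused whole if a number of a shift passes 1 or a number of a turn 7.16, either way. A call with a gripper value outside its range is refused whole. The fingers move at their own pace and stop on an object; the grip force is fixed at half the most. Time passes only in rows, so rows that do not move let the fingers close. It gives the time, the measured TCP pose, the force, the opening and the grip force at its end, in the units of the state.
- get_obs(): the state, without advancing time (a new reading comes with each control period).
- imaging.camera(name): name is "side" or "top" or "wrist"; returns (picture, depth): 384x512x3 uint8, blue, green, red; 384x512 float32, m along the optical axis (not along the pixel's ray), 0 where there is no reading.
- imaging.get_calibration(name): a dict with "camera_matrix" (3x3 intrinsics, pixels), "eye" and "rotation" of the camera in the world; the wrist camera has in their place "hand_eye" (4x4, takes a point from camera to tool coordinates, whose origin is the TCP and whose axes are the flange's). Camera axes: x right, y down, z forward; pixel columns grow to the right and rows downward; lengths in m; the calibration is good to about 2 mm. A picture is of the moment at which its call begins: read the wrist's pose just before it. get_calibration takes no time and is no camera call.
- order.job_done(): hands the job in; it is judged then, once.
The state is a dict: "clock": time; "joint_pos": joint angles; "joint_vel": joint speeds; "tau": joint torques, N m; "eef_pos": TCP position; "tool_rot": TCP orientation; "ft_force": force on the tool from outside, world axes, zero at the start; "ft_torque": the same for the moment, N m; "grip_width": finger opening in m; "grasp_force": force on a finger pad.
Only numpy, scipy, OpenCV 4.12 (cv2) and the standard library are available. Lean on these libraries where they do the work, as an engineer would, in place of code of your own. Each camera call takes 0.05 s, during which the arm holds its last target. There are 200 camera calls.

## Working session

There is one attempt and no reset: what is moved stays moved. The work goes in short steps, Python scripts to look and compute and a tool call to move; the robot and the scene stay as the last step left them, time stands still between calls to the robot, and variables do not carry over. Pictures are saved under pics/ and viewed, at most 14 in all, crops included, and the job is handed in when it is done.

Besides the shell and the picture viewer there is one more tool, called by a JSON object that holds its "api" and its "payload". apply_moves: Moves the arm, as the interface text tells. Its arguments: {"type":"object","properties":{"targets":{"type":"array","items":{"type":"array","items":{"type":"array","items":{"type":"number"}}}}},"required":["targets"]}

```bash
mkdir -p pics; cat > h.py <<'E'
import numpy as np, cv2
from workcell import get_obs, imaging, order
def cam(n):
    o=get_obs(); im,d=imaging.camera(n); c=imaging.get_calibration(n)
    K=np.array(c["camera_matrix"])
    if n=="wrist":
        from scipy.spatial.transform import Rotation as R
        T=np.eye(4);T[:3,:3]=R.from_quat(o["tool_rot"]).as_matrix();T[:3,3]=o["eef_pos"]
        T=T@np.array(c["hand_eye"]);Rm,e=T[:3,:3],T[:3,3]
    else: Rm,e=np.array(c["rotation"]),np.array(c["eye"])
    return im,d,K,Rm,e
def cloud(d,K,R,e):
    v,u=np.mgrid[:d.shape[0],:d.shape[1]]
    p=np.stack([(u-K[0,2])/K[0,0]*d,(v-K[1,2])/K[1,1]*d,d],-1)
    w=p@R.T+e; w[d==0]=np.nan; return w
def pix(p,K,R,e):
    q=(np.asarray(p)-e)@R; return K[0,0]*q[0]/q[2]+K[0,2],K[1,1]*q[1]/q[2]+K[1,2]
E
python3 - <<'E'
from h import *
print(get_obs())
a=[]
for n in("top","side"):
    im,d,K,R,e=cam(n);np.savez(n,im=im,d=d,K=K,R=R,e=e);cv2.imwrite(f"pics/{n}.png",im);print(n,e,R.round(3).tolist(),K.tolist())
    if n=="top":
        w=cloud(d,K,R,e); m=(w[...,2]>.02).astype(np.uint8)
        k,l,s,c=cv2.connectedComponentsWithStats(m)
        for i in range(1,k):
            if s[i,4]>60:
                q=w[l==i]; print(s[i].tolist(),q.min(0).round(3),q.max(0).round(3))
E
```

```text
{'clock': 0.0, 'joint_pos': array([1.14104236e+00, 2.41443827e-01, 3.71953732e-03, 1.33516172e+00,
       2.59485882e-05, 1.57078572e+00]), 'joint_vel': array([-0.00016128, -0.00200093,  0.00079374,  0.00110542,  0.00011549,
       -0.00055543]), 'tau': array([ 8.55671988e-04, -3.72312677e+01,  2.52411175e+01,  1.68328016e-02,
        2.70778228e-04, -1.47623524e-06]), 'eef_pos': array([0.20807348, 0.45400631, 0.2473957 ]), 'tool_rot': array([ 2.13221956e-01,  9.77003227e-01, -1.01804656e-03, -2.35470286e-04]), 'ft_force': array([ 0.80137198, -0.37813564,  0.036182  ]), 'ft_torque': array([-0.01549764,  0.01688418, -0.02962239]), 'grasp_force': 0.0, 'grip_width': 0.08572949160008617}
top [ 0.29745164 -0.02270136  1.30853985] [-0.683, 0.723, -0.077, 0.073] [[375.204263057044, 0.0, 255.80212151497673], [0.0, 375.204263057044, 186.49057624291765], [0.0, 0.0, 1.0]]Traceback (most recent call last):
  File "<stdin>", line 7, in <module>
  File "h.py", line 15, in cloud
    w=p@R.T+e; w[d==0]=np.nan; return w
      ~^~~~
ValueError: matmul: Input operand 1 has a mismatch in its core dimension 0, with gufunc signature (n?,k),(k,m?)->(n?,m?) (size 4 is different from 3)
```

```bash
sed -i 's/else: Rm,e=np.array(c\["rotation"\])/else:\n        from scipy.spatial.transform import Rotation as Q\n        Rm,e=Q.from_quat(c["rotation"]).as_matrix()/' h.py
python3 - <<'E'
from h import *
for n in("top","side"):
    im,d,K,R,e=cam(n);np.savez(n,im=im,d=d,K=K,R=R,e=e);cv2.imwrite(f"pics/{n}.png",im);print(n,e,R.round(3).tolist())
    if n=="top":
        w=cloud(d,K,R,e); m=(w[...,2]>.02).astype(np.uint8)
        k,l,s,c=cv2.connectedComponentsWithStats(m)
        for i in range(1,k):
            if s[i,4]>60:
                q=w[l==i]; print(s[i].tolist(),q.min(0).round(3),q.max(0).round(3))
E
```

```text
top [ 0.29745164 -0.02270136  1.30853985] [[-0.057, -0.976, 0.211], [-0.998, 0.056, -0.012], [-0.0, -0.211, -0.977]]
[241, 69, 81, 61, 2549] [ 0.786 -0.282  0.02 ] [ 0.975 -0.005  0.105]
[68, 70, 88, 69, 3208] [0.773 0.313 0.02 ] [0.937 0.531 0.238]
[330, 75, 37, 38, 768] [ 0.832 -0.408  0.02 ] [ 0.903 -0.329  0.209]
[156, 77, 49, 53, 2042] [0.789 0.123 0.02 ] [0.954 0.284 0.137]
[383, 100, 77, 53, 2438] [ 0.661 -0.741  0.02 ] [ 0.86  -0.513  0.168]
[306, 142, 26, 30, 358] [ 0.616 -0.301  0.02 ] [ 0.718 -0.223  0.088]
[124, 148, 93, 85, 2991] [0.433 0.101 0.02 ] [0.663 0.347 0.264]
[285, 149, 17, 26, 288] [ 0.61  -0.206  0.025] [ 0.702 -0.144  0.04 ]
[250, 152, 15, 17, 83] [ 0.642 -0.073  0.021] [ 0.694 -0.023  0.051]
[0, 154, 71, 64, 3337] [0.509 0.607 0.021] [0.688 0.763 0.252]
[68, 168, 37, 28, 747] [0.576 0.489 0.02 ] [0.653 0.567 0.175]
[338, 175, 21, 21, 342] [ 0.524 -0.393  0.02 ] [ 0.594 -0.322  0.05 ]
[265, 182, 18, 19, 89] [ 0.522 -0.127  0.02 ] [ 0.583 -0.069  0.05 ]
[404, 187, 38, 26, 702] [ 0.447 -0.609  0.02 ] [ 0.52  -0.546  0.203]
[390, 222, 107, 86, 4454] [ 0.135 -0.785  0.02 ] [ 0.416 -0.46   0.221]
[0, 299, 142, 85, 7401] [0.133 0.165 0.245] [0.262 0.517 0.728]
[231, 344, 52, 40, 1651] [-0.004 -0.078  0.02 ] [0.095 0.068 0.315]
side [ 0.49418111 -1.01912198  1.19041044] [[0.997, -0.068, 0.043], [-0.079, -0.726, 0.683], [-0.016, -0.684, -0.73]]
```

View pics/top.png

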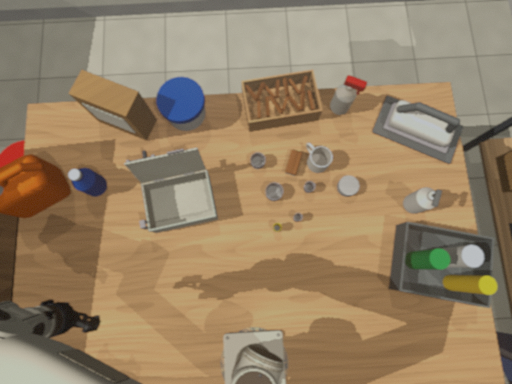

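View pics/side.png

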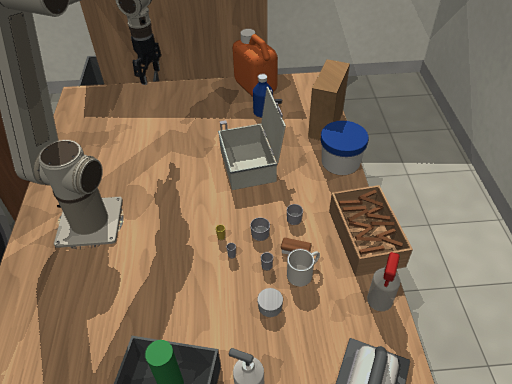

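```bash
python3 - <<'E'
from h import *
z=np.load("top.npz");im,d,K,R,e=[z[k] for k in("im","d","K","R","e")]
w=cloud(d,K,R,e)
def ray(u,v,h):
    r=R@np.array([(u-K[0,2])/K[0,0],(v-K[1,2])/K[1,1],1]);return e+r*(h-e[2])/r[2]
for n,u,v in(("A",258,160),("B",275,192),("C",309,186),("D",298,217),("Y",277,227),("tin",348,185),("mug",319,158)):
    print(n,ray(u,v,.046).round(3))
    q=w[v-12:v+13,u-12:u+13].reshape(-1,3);q=q[(q[:,2]>.034)&(q[:,2]<.06)]
    if len(q): print(len(q),q.min(0).round(3),q.max(0).round(3))
# box: points by height
q=w[130:240,120:225].reshape(-1,3)
for a,b in((-.005,.02),(.08,.1)):
    s=q[(q[:,2]>a)&(q[:,2]<b)]
    if a>0: print(cv2.minAreaRect(s[:,:2].astype(np.float32)),s[:,2].mean())
s=q[(q[:,2]>.11)]; print(s.min(0),s.max(0))
g=[cv2.resize(im[130:240,120:225],None,fx=5,fy=5,interpolation=cv2.INTER_CUBIC),]
z=np.load("side.npz")
g.append(cv2.resize(z["im"][85:195,190:245+50],None,fx=5,fy=5,interpolation=cv2.INTER_CUBIC)[:,:260])
cv2.imwrite("pics/box.png",np.hstack(g)); print(np.hstack(g).shape)
c=imaging.get_calibration("wrist");print(c)
E
```

```text
A [ 0.664 -0.051  0.046]
57 [ 0.642 -0.073  0.034] [ 0.694 -0.023  0.051]
B [ 0.547 -0.103  0.046]
56 [ 0.522 -0.127  0.034] [ 0.583 -0.069  0.05 ]
C [ 0.561 -0.221  0.046]
37 [ 0.544 -0.239  0.034] [ 0.579 -0.203  0.054]
D [ 0.456 -0.175  0.046]
21 [ 0.446 -0.185  0.035] [ 0.471 -0.161  0.05 ]
Y [ 0.427 -0.101  0.046]
18 [ 0.414 -0.112  0.036] [ 0.44  -0.087  0.05 ]
tin [ 0.557 -0.356  0.046]
330 [ 0.524 -0.393  0.035] [ 0.594 -0.322  0.05 ]
mug [ 0.659 -0.265  0.046]
106 [ 0.616 -0.298  0.034] [ 0.708 -0.226  0.06 ]
((0.6250559091567993, 0.2400011420249939), (0.3587621748447418, 0.23517875373363495), 8.038735389709473) 0.09007994455806372
[0.4418394  0.12850742 0.11000924] [0.6631351  0.34672556 0.26384339]
(550, 785, 3)
{'camera_matrix': array([[305.63692081,   0.        , 254.1259903 ],
       [  0.        , 305.63692081, 189.79545242],
       [  0.        ,   0.        ,   1.        ]]), 'hand_eye': array([[-5.91469897e-04, -9.47381284e-01, -3.20106784e-01,
         8.18614357e-02],
       [ 9.99999791e-01, -4.76825547e-04, -4.36523626e-04,
         1.13313374e-04],
       [ 2.60919221e-04, -3.20106976e-01,  9.47381368e-01,
        -1.26798329e-01],
       [ 0.00000000e+00,  0.00000000e+00,  0.00000000e+00,
         1.00000000e+00]])}
```

View pics/box.png

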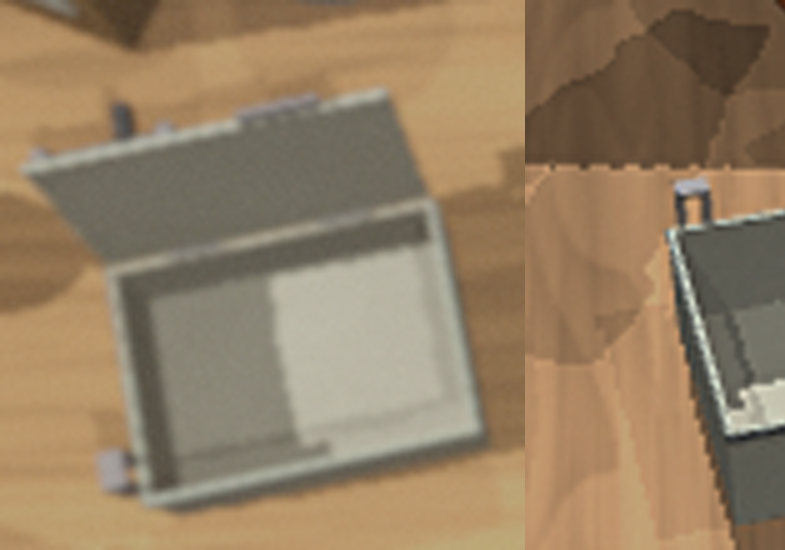

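{"api": "apply_moves", "payload": {"targets": [[[0.6, -0.6, 0.5, 3.1, 1], [0.7, -0.6, 0.4, 3.1, 1], [0.7, -0.6, 0.4, 3.1, 1], [0.7, -0.7, 0.3, 3.1, 1], [0.7, -0.7, 0.2, 3.1, 1], [0.7, -0.7, 0.2, 3.1, 1], [0.7, -0.7, 0, 3.1, 1], [0.7, -0.7, 0, 2.9, 1]]]}}

```text
clock: 0.82
eef_pos: [0.4296, 0.241, 0.3289]
tool_rot: [-0.001, 1.0, 0.0, 0.001]
ft_force: [-0.4, 0.7, -0.6]
grip_width: 0.0852
grasp_force: 0.0
```

{"api": "apply_moves", "payload": {"targets": [[[0.2, -1, 0, 0, 1], [0.2, -1, 0, 0, 1], [0.2, -1, 0, 0, 1], [0.2, -1, 0, 0, 1], [0.2, -1, 0, 0, 1], [0.2, -1, 0, 0, 1], [0.2, -1, 0, 0, 1], [0.2, -1, 0, 0, 1]]]}}

```text
clock: 1.48
eef_pos: [0.4921, -0.0795, 0.3281]
tool_rot: [0.0, 1.0, 0.0, -0.0]
ft_force: [1.6, 0.5, 0.1]
grip_width: 0.0855
grasp_force: 0.0
```

{"api": "apply_moves", "payload": {"targets": [[[0, -1, 0, 0, 1], [0, -1, 0, 0, 1], [0, 0, 0, 0, 1], [0, 0, 0, 0, 1], [0, 0, 0, 0, 1]]]}}

```text
clock: 1.9
eef_pos: [0.4921, -0.1573, 0.3279]
tool_rot: [0.001, 1.0, 0.0, -0.0]
ft_force: [-0.6, 0.6, 0.2]
grip_width: 0.0855
grasp_force: 0.0
```

```bash
cat >> h.py <<'E'
def ray(u,v,h,K,R,e):
    r=R@np.array([(u-K[0,2])/K[0,0],(v-K[1,2])/K[1,1],1]);return e+r*(h-e[2])/r[2]
def rims(w,h=.046,tol=.006,smin=15):
    "rim-height blobs: fit circle to the world points"
    m=(abs(w[...,2]-h)<tol).astype(np.uint8)
    m=cv2.morphologyEx(m,cv2.MORPH_CLOSE,np.ones((3,3)))
    k,l,s,c=cv2.connectedComponentsWithStats(m)
    for i in range(1,k):
        if s[i,4]<smin: continue
        q=w[l==i]; q=q[abs(q[:,2]-h)<tol]
        (x,y),r=cv2.minEnclosingCircle(q[:,:2].astype(np.float32))
        print("blob",s[i].tolist(),"c",round(x,4),round(y,4),"D",round(2*r,4),"z",q[:,2].mean().round(4))
E
python3 - <<'E'
from h import *
o=get_obs();print(o["clock"],o["joint_pos"].round(2),o["eef_pos"].round(3),o["tool_rot"].round(3))
im,d,K,R,e=cam("wrist");cv2.imwrite("pics/w1.png",im);print(e,R.round(2).tolist())
w=cloud(d,K,R,e);np.savez("w1",im=im,d=d,K=K,R=R,e=e)
t=w[(abs(w[...,2])<.02)];print("table",np.nanmedian(t[:,2]))
rims(w)
E
```

```text
1.9 [-0.31  0.26  0.23  1.55  0.   -0.31] [ 0.492 -0.157  0.328] [ 0.001  1.     0.    -0.   ]
[ 0.41033063 -0.15740217  0.45475514] [[0.0, 0.95, 0.32], [1.0, -0.0, -0.0], [0.0, 0.32, -0.95]]
table 0.0011960897589972097
blob [286, 92, 24, 23, 131] c 0.4298 -0.1011 D 0.0299 z 0.046
blob [231, 116, 22, 23, 129] c 0.4608 -0.1743 D 0.0296 z 0.046
blob [442, 125, 70, 119, 739] c 0.5446 0.1551 D 0.1807 z 0.0461
blob [274, 173, 43, 42, 309] c 0.5544 -0.0995 D 0.0621 z 0.0453
blob [90, 174, 50, 47, 1796] c 0.5609 -0.3587 D 0.0715 z 0.0432
blob [196, 188, 26, 26, 192] c 0.5643 -0.2235 D 0.0383 z 0.0454
blob [468, 228, 44, 11, 212] c 0.616 0.1912 D 0.0695 z 0.0461
blob [163, 234, 47, 30, 187] c 0.6514 -0.262 D 0.0743 z 0.0461
blob [307, 248, 35, 33, 295] c 0.6699 -0.0495 D 0.0543 z 0.0448
blob [168, 268, 34, 12, 164] c 0.6777 -0.2653 D 0.0528 z 0.0461
blob [207, 285, 7, 7, 28] c 0.7148 -0.2282 D 0.01 z 0.0455
blob [0, 305, 28, 14, 160] c 0.7561 -0.5519 D 0.0432 z 0.0465
blob [180, 325, 156, 21, 889] c 0.8059 -0.1535 D 0.2602 z 0.0461
blob [332, 354, 2, 13, 16] c 0.8605 -0.0225 D 0.0314 z 0.0462
blob [417, 370, 4, 9, 19] c 0.8904 0.1325 D 0.0198 z 0.0468
```

View pics/w1.png

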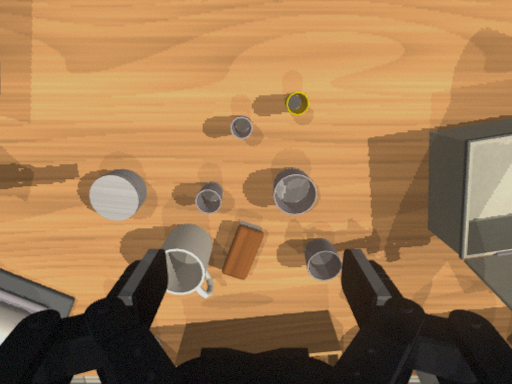

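{"api": "apply_moves", "payload": {"targets": [[[-0.3, -0.2, -0.9, 0, 0.4], [-0.3, -0.2, -0.9, 0, 0.4], [-0.18, -0.03, -0.9, 0, 0.4], [0, 0, -0.9, 0, 0.4], [0, 0, -0.9, 0, 0.4], [0, 0, -0.9, 0, 0.4], [0, 0, -0.6, 0, 0.4], [0, 0, 0, 0, 0.4]]]}}

```text
clock: 2.62
eef_pos: [0.4573, -0.1712, 0.0835]
tool_rot: [-0.001, 1.0, 0.002, -0.005]
ft_force: [-0.2, -0.2, -0.5]
grip_width: 0.0591
grasp_force: 0.0
```

```bash
python3 - <<'E'
from h import *
o=get_obs();print(o["clock"],o["eef_pos"].round(4),o["grip_width"])
im,d,K,R,e=cam("wrist");w=cloud(d,K,R,e);rims(w,tol=.004)
E
```

```text
2.6167 [ 0.4573 -0.1712  0.0835] 0.05914072058707254
blob [349, 163, 55, 51, 878] c 0.4304 -0.1015 D 0.0307 z 0.0459
blob [225, 213, 49, 48, 739] c 0.461 -0.1741 D 0.0307 z 0.0459
blob [0, 327, 30, 48, 815] c 0.5502 -0.3478 D 0.0427 z 0.0433
blob [312, 334, 12, 24, 106] c 0.5456 -0.127 D 0.0204 z 0.045
blob [191, 348, 10, 10, 58] c 0.5507 -0.2121 D 0.0082 z 0.0445
blob [366, 363, 32, 21, 244] c 0.5709 -0.0802 D 0.0259 z 0.0449
```

{"api": "apply_moves", "payload": {"targets": [[[0.09, -0.07, -0.4, 0, 0.4], [0, 0, -0.48, 0, 0.4], [0, 0, 0, 0, 0.2], [0, 0, 0, 0, -1], [0, 0, 0, 0, -1], [0, 0, 0, 0, -1], [0, 0, 0, 0, -1], [0, 0, 0, 0, -1]]]}}

```text
clock: 3.33
eef_pos: [0.4664, -0.1774, 0.0554]
tool_rot: [0.0, 1.0, -0.0, 0.002]
ft_force: [-0.5, 3.2, 7.1]
grip_width: 0.026
grasp_force: 58.9
```

```bash
python3 - <<'E'
from h import *
o=get_obs();print(o["clock"],o["eef_pos"].round(4),o["grip_width"],o["ft_force"])
im,d,K,R,e=cam("wrist");w=cloud(d,K,R,e);rims(w,tol=.012);cv2.imwrite("pics/w2.png",im)
E
```

```text
3.3333 [ 0.4664 -0.1774  0.0554] 0.02604029884773832 [-0.4538382   3.21386294  7.13162447]
blob [376, 155, 74, 64, 2418] c 0.4303 -0.1014 D 0.031 z 0.0426
blob [198, 213, 114, 73, 2683] c 0.4603 -0.1773 D 0.0537 z 0.0458
blob [375, 334, 15, 16, 64] c 0.5252 -0.1035 D 0.005 z 0.0425
blob [0, 344, 25, 40, 620] c 0.5458 -0.3301 D 0.0233 z 0.0394
blob [339, 346, 14, 25, 141] c 0.5375 -0.124 D 0.009 z 0.0434
blob [153, 361, 15, 23, 159] c 0.5515 -0.2349 D 0.0122 z 0.0409
```

View pics/w2.png

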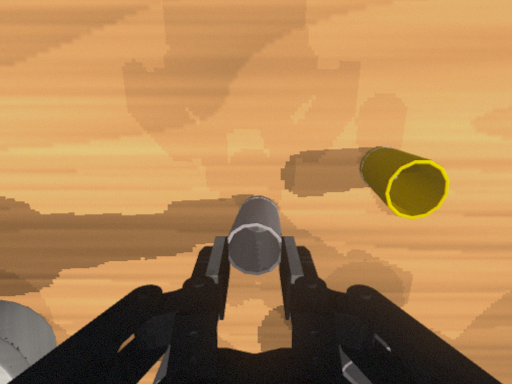

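{"api": "apply_moves", "payload": {"targets": [[[0, 0, 0.3, 0, -1], [0, 0, 0.6, 0, -1], [0, 0, 0.6, 0, -1], [0.6, -0.2, 0.2, 0, -1], [0.7, -0.4, 0, 0, -1], [0.7, -0.4, 0, 0, -1], [0.58, -0.15, 0, 0, -1], [0, 0, 0, 0, -1]]]}}

```text
clock: 4.05
eef_pos: [0.5726, -0.2254, 0.122]
tool_rot: [0.0, 1.0, -0.001, 0.003]
ft_force: [1.2, -0.9, 0.1]
grip_width: 0.0262
grasp_force: 59.3
```

{"api": "apply_moves", "payload": {"targets": [[[0, 0, 0, 0, -1], [0, 0, 0, 0, -1], [0, 0, 0, 0, -1]]]}}

```text
clock: 4.3
eef_pos: [0.5668, -0.2231, 0.1212]
tool_rot: [0.0, 1.0, 0.0, -0.001]
ft_force: [0.2, 0.5, -0.3]
grip_width: 0.0263
grasp_force: 59.3
```

```bash
cat >> h.py <<'E'
def held(w,e,lo,hi,box=None):
    o=get_obs();p=o["eef_pos"];print("t",o["clock"],"tcp",p.round(4),"gw",o["grip_width"].round(4),"ft",o["ft_force"].round(1))
    m=(abs(w[...,1]-p[1])<o["grip_width"]/2-.001)&(w[...,0]<p[0]+.04)&(w[...,2]>lo)&(w[...,2]<hi)
    q=w[m];  
    if len(q)<10: print("no held",len(q));return
    top=np.percentile(q[:,2],99);r=q[q[:,2]>top-.004]
    (x,y),rr=cv2.minEnclosingCircle(r[:,:2].astype(np.float32));print("held top",top.round(4),"c",round(x,4),round(y,4),"D",round(2*rr,4))
E
python3 - <<'E'
from h import *
im,d,K,R,e=cam("wrist");w=cloud(d,K,R,e);rims(w,tol=.005);held(w,e,.09,.125);cv2.imwrite("pics/w3.png",im)
E
```

```text
blob [439, 0, 49, 17, 356] c 0.4383 -0.1018 D 0.026 z 0.0454
blob [385, 148, 92, 85, 1640] c 0.555 -0.1 D 0.0633 z 0.0453
blob [15, 150, 102, 93, 7199] c 0.5612 -0.3587 D 0.0717 z 0.0432
blob [228, 179, 53, 43, 390] c 0.5645 -0.2234 D 0.0382 z 0.0462
blob [162, 269, 32, 21, 178] c 0.6278 -0.2836 D 0.0301 z 0.046
blob [229, 276, 21, 45, 188] c 0.6445 -0.2349 D 0.0396 z 0.046
blob [430, 294, 71, 58, 1124] c 0.6705 -0.0505 D 0.0563 z 0.0448
blob [218, 330, 21, 18, 178] c 0.6821 -0.2453 D 0.0235 z 0.0461Traceback (most recent call last):
  File "<stdin>", line 2, in <module>
  File "h.py", line 33, in held
    o=get_obs();p=o["eef_pos"];print("t",o["clock"],"tcp",p.round(4),"gw",o["grip_width"].round(4),"ft",o["ft_force"].round(1))
                                                                          ^^^^^^^^^^^^^^^^^^^^^
AttributeError: 'float' object has no attribute 'round'
```

```bash
sed -i 's/o\["grip_width"\].round(4)/round(o["grip_width"],4)/' h.py
python3 - <<'E'
from h import *
im,d,K,R,e=cam("wrist");w=cloud(d,K,R,e);held(w,e,.09,.125);cv2.imwrite("pics/w3.png",im[120:384,130:390])
E
```

```text
t 4.4 tcp [ 0.5671 -0.2231  0.1214] gw 0.0264 ft [-0.7  0.4 -0.9]
held top 0.1146 c 0.5617 -0.2233 D 0.0306
```

View pics/w3.png

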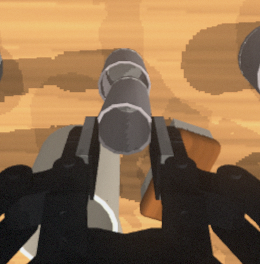

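{"api": "apply_moves", "payload": {"targets": [[[0.07, 0, -0.3, 0, -1], [0, 0, -0.4, 0, -1], [0, 0, -0.4, 0, -1], [0, 0, -0.26, 0, -1], [0, 0, 0, 0, -1], [0, 0, 0, 0, -1], [0, 0, 0, 0, 0.2], [0, 0, 0, 0, 0.2]]]}}

```text
clock: 5.07
eef_pos: [0.5713, -0.2236, 0.0676]
tool_rot: [0.0, 1.0, -0.0, 0.001]
ft_force: [0.4, -0.8, -0.6]
grip_width: 0.0491
grasp_force: 0.0
```

{"api": "apply_moves", "payload": {"targets": [[[0, 0, 0, 0, 0.2], [0, 0, 0, 0, 0.2], [0, 0, 0.6, 0, 0.2], [0, 0, 0.9, 0, 0.2], [0, 0, 0, 0, 0.2], [0, 0, 0, 0, 0.2], [0, 0, 0, 0, 0.2]]]}}

```text
clock: 5.65
eef_pos: [0.5709, -0.2235, 0.1273]
tool_rot: [0.0, 1.0, -0.0, 0.001]
ft_force: [-1.5, 0.4, -0.3]
grip_width: 0.0517
grasp_force: 0.0
```

```bash
python3 - <<'E'
from h import *
o=get_obs();print(o["clock"],o["eef_pos"].round(4),o["grip_width"])
im,d,K,R,e=cam("wrist");w=cloud(d,K,R,e);rims(w,tol=.004);print();rims(w,h=.052,tol=.003);cv2.imwrite("pics/w4.png",im[60:384,130:390])
E
```

```text
5.65 [ 0.5709 -0.2235  0.1273] 0.051727154108501136
blob [439, 0, 39, 11, 208] c 0.441 -0.1018 D 0.0212 z 0.0459
blob [383, 140, 91, 84, 1416] c 0.5546 -0.0995 D 0.0629 z 0.0457
blob [21, 143, 98, 91, 6851] c 0.5609 -0.3588 D 0.0712 z 0.0433
blob [230, 171, 53, 50, 760] c 0.5644 -0.2223 D 0.0382 z 0.0463
blob [206, 260, 44, 40, 288] c 0.6357 -0.2449 D 0.0466 z 0.046
blob [431, 286, 66, 55, 832] c 0.6694 -0.049 D 0.0561 z 0.0453
blob [193, 320, 47, 20, 326] c 0.6821 -0.2566 D 0.0427 z 0.046
blob [246, 349, 8, 4, 17] c 0.7122 -0.228 D 0.0064 z 0.0429

blob [238, 180, 42, 40, 416] c 0.565 -0.2206 D 0.03 z 0.0517
blob [206, 265, 44, 38, 215] c 0.6357 -0.2443 D 0.0459 z 0.0521
blob [195, 324, 46, 20, 244] c 0.6819 -0.2545 D 0.0427 z 0.0519
```

View pics/w4.png

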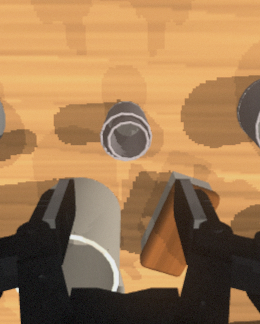

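{"api": "apply_moves", "payload": {"targets": [[[-0.15, 0.03, -0.4, 0, 0.3], [0, 0, -0.6, 0, 0.3], [0, 0, -0.5, 0, 0.3], [0, 0, -0.4, 0, 0.3], [0, 0, 0, 0, 0.3], [0, 0, 0, 0, 0], [0, 0, 0, 0, -1], [0, 0, 0, 0, -1]]]}}

```text
clock: 6.37
eef_pos: [0.5654, -0.2225, 0.0516]
tool_rot: [0.0, 1.0, -0.0, 0.001]
ft_force: [0.4, -0.1, -1.9]
grip_width: 0.0346
grasp_force: 59.8
```

{"api": "apply_moves", "payload": {"targets": [[[0, 0, 0, 0, -1], [0, 0, 0, 0, -1], [0, 0, 0, 0, -1], [0, 0, 0.3, 0, -1], [0, 0, 0.6, 0, -1], [0, 0, 0.6, 0, -1], [0, 0, 0.3, 0, -1], [0, 0, 0, 0, -1]]]}}

```text
clock: 7.03
eef_pos: [0.5672, -0.2232, 0.1269]
tool_rot: [0.0, 1.0, -0.001, 0.004]
ft_force: [0.4, -0.1, -0.8]
grip_width: 0.0346
grasp_force: 60.1
```

{"api": "apply_moves", "payload": {"targets": [[[0.43, 0.73, 0, 0, -1], [0.43, 0.73, 0, 0, -1], [0.43, 0.73, 0, 0, -1], [0.43, 0.73, 0, 0, -1], [0.43, 0.72, 0, 0, -1], [0.43, 0.7, 0, 0, -1], [0, 0, 0, 0, -1], [0, 0, 0, 0, -1]]]}}

```text
clock: 7.7
eef_pos: [0.6679, -0.0464, 0.1209]
tool_rot: [-0.002, 1.0, -0.0, -0.001]
ft_force: [0.3, -1.1, -2.0]
grip_width: 0.0346
grasp_force: 60.7
```

{"api": "apply_moves", "payload": {"targets": [[[0, 0, 0, 0, -1], [0, 0, 0, 0, -1], [0, 0, 0, 0, -1]]]}}

```text
clock: 7.95
eef_pos: [0.6672, -0.05, 0.1224]
tool_rot: [0.001, 1.0, -0.0, -0.001]
ft_force: [0.8, 0.4, -1.6]
grip_width: 0.0346
grasp_force: 60.7
```

```bash
python3 - <<'E'
from h import *
im,d,K,R,e=cam("wrist");w=cloud(d,K,R,e);held(w,e,.09,.135);rims(w,h=.045,tol=.005);cv2.imwrite("pics/w5.png",im)
E
```

```text
t 8.0 tcp [ 0.6674 -0.05    0.1226] gw 0.0343 ft [-0.4  0.6 -1.5]
held top 0.1247 c 0.6687 -0.0485 D 0.0308
blob [120, 0, 104, 88, 1222] c 0.5546 -0.0995 D 0.062 z 0.0457
blob [508, 122, 4, 34, 71] c 0.6193 0.124 D 0.0228 z 0.041
blob [0, 172, 13, 59, 485] c 0.6645 -0.2353 D 0.0468 z 0.0443
blob [218, 174, 75, 59, 640] c 0.6703 -0.0494 D 0.0541 z 0.0457
blob [16, 257, 19, 16, 161] c 0.7149 -0.2272 D 0.01 z 0.045
blob [210, 338, 76, 13, 579] c 0.7941 -0.0569 D 0.0647 z 0.0445
blob [150, 349, 14, 11, 96] c 0.8027 -0.1337 D 0.0107 z 0.0456
blob [484, 353, 28, 21, 319] c 0.8149 0.1643 D 0.0247 z 0.0447
blob [0, 361, 31, 13, 246] c 0.8175 -0.2633 D 0.0281 z 0.0446
```

View pics/w5.png

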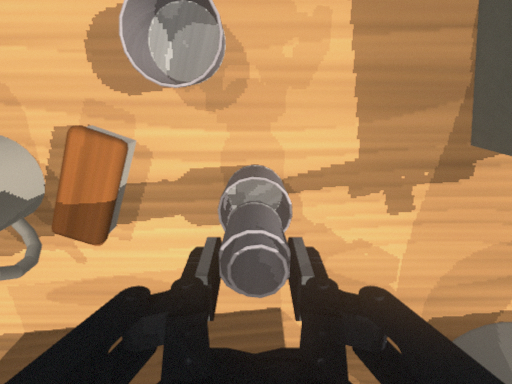

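{"api": "apply_moves", "payload": {"targets": [[[0.09, 0, -0.3, 0, -1], [0, 0, -0.5, 0, -1], [0, 0, -0.4, 0, -1], [0, 0, -0.25, 0, -1], [0, 0, 0, 0, -1], [0, 0, 0, 0, -1]]]}}

```text
clock: 8.5
eef_pos: [0.6713, -0.0492, 0.0641]
tool_rot: [0.001, 1.0, 0.0, -0.0]
ft_force: [0.2, 1.2, -1.7]
grip_width: 0.0346
grasp_force: 60.7
```

{"api": "apply_moves", "payload": {"targets": [[[0, 0, 0, 0, 0.3], [0, 0, 0, 0, 0.3], [0, 0, 0, 0, 0.3], [0, 0, 0, 0, 0.5], [0, 0, 0.6, 0, 0.5], [0, 0, 0.9, 0, 0.5], [0, 0, 0, 0, 0.5], [0, 0, 0, 0, 0.5]]]}}

```text
clock: 9.17
eef_pos: [0.674, -0.0488, 0.1286]
tool_rot: [0.0, 1.0, -0.0, 0.004]
ft_force: [0.8, 0.3, -0.8]
grip_width: 0.0642
grasp_force: 0.0
```

{"api": "apply_moves", "payload": {"targets": [[[0, 0, 0, 0, 0.5], [0, 0, 0, 0, 0.5]]]}}

```text
clock: 9.33
eef_pos: [0.6707, -0.0486, 0.1236]
tool_rot: [0.0, 1.0, 0.0, -0.001]
ft_force: [0.3, 0.4, 0.4]
grip_width: 0.064
grasp_force: 0.0
```

```bash
python3 - <<'E'
from h import *
o=get_obs();print(o["clock"],o["eef_pos"].round(4),o["grip_width"])
im,d,K,R,e=cam("wrist");w=cloud(d,K,R,e)
for h in(.045,.051,.056): print(h);rims(w[100:300,150:350],h=h,tol=.003)
E
```

```text
9.3333 [ 0.6707 -0.0486  0.1236] 0.06402734446114608
0.045
blob [66, 69, 75, 72, 879] c 0.6702 -0.0497 D 0.0542 z 0.046
blob [81, 83, 46, 14, 96] c 0.6629 -0.0491 D 0.0324 z 0.0452
blob [89, 90, 35, 11, 73] c 0.6656 -0.0474 D 0.0246 z 0.0451
blob [81, 105, 6, 19, 31] c 0.6767 -0.0638 D 0.0133 z 0.0453
blob [89, 107, 34, 20, 154] c 0.6738 -0.0478 D 0.0246 z 0.0451
0.051
blob [77, 85, 54, 51, 569] c 0.672 -0.0493 D 0.038 z 0.0515
blob [88, 110, 36, 21, 164] c 0.6732 -0.0479 D 0.0255 z 0.0511
0.056
blob [85, 93, 45, 42, 521] c 0.674 -0.0478 D 0.0335 z 0.0563
```

{"api": "apply_moves", "payload": {"targets": [[[0, -0.03, -0.4, 0, 0.7], [0, 0, -0.6, 0, 0.7], [0, 0, -0.5, 0, 0.7], [0, 0, -0.4, 0, 0.7], [0, 0, 0, 0, 0.7], [0, 0, 0, 0, 0.5], [0, 0, 0, 0, -1], [0, 0, 0, 0, -1]]]}}

```text
clock: 10.05
eef_pos: [0.6724, -0.0498, 0.0502]
tool_rot: [0.0, 1.0, -0.0, 0.001]
ft_force: [0.8, -0.5, -2.5]
grip_width: 0.0505
grasp_force: 62.7
```

{"api": "apply_moves", "payload": {"targets": [[[0, 0, 0, 0, -1], [0, 0, 0, 0, -1], [0, 0, 0, 0, -1], [0, 0, 0.3, 0, -1], [0, 0, 0.6, 0, -1], [0, 0, 0.6, 0, -1], [0, 0, 0.5, 0, -1], [0, 0, 0, 0, -1]]]}}

```text
clock: 10.72
eef_pos: [0.6745, -0.0501, 0.1349]
tool_rot: [0.0, 1.0, -0.0, 0.005]
ft_force: [1.7, -0.7, -1.6]
grip_width: 0.0507
grasp_force: 63.2
```

{"api": "apply_moves", "payload": {"targets": [[[-0.6, -0.25, 0, 0, -1], [-0.7, -0.3, 0, 0, -1], [-0.7, -0.3, 0, 0, -1], [-0.6, -0.25, 0, 0, -1], [-0.3, -0.14, 0, 0, -1], [0, 0, 0, 0, -1], [0, 0, 0, 0, -1], [0, 0, 0, 0, -1]]]}}

```text
clock: 11.38
eef_pos: [0.5562, -0.0993, 0.1285]
tool_rot: [0.0, 1.0, 0.0, 0.0]
ft_force: [0.9, 0.2, -2.9]
grip_width: 0.0507
grasp_force: 63.5
```

{"api": "apply_moves", "payload": {"targets": [[[0, 0, 0, 0, -1], [0, 0, 0, 0, -1]]]}}

```text
clock: 11.55
eef_pos: [0.5564, -0.0991, 0.1284]
tool_rot: [-0.0, 1.0, 0.0, 0.0]
ft_force: [0.2, 0.0, -2.9]
grip_width: 0.0503
grasp_force: 63.5
```

```bash
python3 - <<'E'
from h import *
im,d,K,R,e=cam("wrist");w=cloud(d,K,R,e);held(w,e,.09,.16);rims(w[80:300,150:370],h=.045,tol=.005)
for h in (.13,.135,.14): print(h);rims(w[80:384,150:370],h=h,tol=.003)
E
```

```text
t 11.6 tcp [ 0.5563 -0.0991  0.1284] gw 0.0502 ft [-0.2  0.1 -2.2]
held top 0.1363 c 0.5594 -0.0963 D 0.0305
blob [62, 80, 84, 55, 567] c 0.5545 -0.0995 D 0.0618 z 0.046
0.13
blob [69, 156, 79, 69, 1292] c 0.5585 -0.0977 D 0.0385 z 0.1302
blob [20, 165, 34, 46, 297] c 0.5563 -0.128 D 0.0239 z 0.13
blob [153, 165, 37, 46, 312] c 0.5562 -0.0699 D 0.0236 z 0.13
blob [84, 192, 54, 30, 531] c 0.5609 -0.0963 D 0.0256 z 0.1301
0.135
blob [33, 170, 19, 49, 231] c 0.5564 -0.1272 D 0.0237 z 0.1351
blob [79, 170, 64, 58, 1201] c 0.5594 -0.0963 D 0.0305 z 0.1349
blob [157, 171, 20, 48, 239] c 0.556 -0.0713 D 0.0232 z 0.1351
blob [17, 179, 14, 9, 90] c 0.5496 -0.1355 D 0.0055 z 0.1351
blob [179, 178, 14, 9, 91] c 0.5494 -0.063 D 0.0055 z 0.1351
0.14
blob [30, 176, 21, 50, 254] c 0.5563 -0.1268 D 0.0235 z 0.14
blob [159, 176, 21, 51, 254] c 0.5565 -0.0706 D 0.0239 z 0.1401
blob [15, 184, 14, 10, 91] c 0.5499 -0.1353 D 0.0053 z 0.14
blob [181, 184, 15, 10, 96] c 0.5499 -0.0627 D 0.0054 z 0.1401
```

{"api": "apply_moves", "payload": {"targets": [[[-0.02, -0.01, -0.3, 0, -1], [0, 0, -0.5, 0, -1], [0, 0, -0.5, 0, -1], [0, 0, -0.37, 0, -1], [0, 0, 0, 0, -1], [0, 0, 0, 0, -1]]]}}

```text
clock: 12.1
eef_pos: [0.555, -0.0996, 0.0614]
tool_rot: [-0.0, 1.0, 0.0, -0.0]
ft_force: [-0.2, 0.2, -4.0]
grip_width: 0.0509
grasp_force: 63.5
```

{"api": "apply_moves", "payload": {"targets": [[[0, 0, 0, 0, 0.6], [0, 0, 0, 0, 0.6], [0, 0, 0, 0, 0.6], [0, 0, 0, 0, 0.9], [0, 0, 0.6, 0, 0.9], [0, 0, 0.9, 0, 0.9], [0, 0, 0, 0, 0.9], [0, 0, 0, 0, 0.9]]]}}

```text
clock: 12.77
eef_pos: [0.557, -0.1003, 0.1249]
tool_rot: [0.0, 1.0, -0.001, 0.003]
ft_force: [-0.1, 0.5, -0.2]
grip_width: 0.0812
grasp_force: 0.0
```

{"api": "apply_moves", "payload": {"targets": [[[0, 0, 0, 0, 0.9], [0, 0, 0, 0, 0.9]]]}}

```text
clock: 12.93
eef_pos: [0.5539, -0.0998, 0.121]
tool_rot: [0.0, 1.0, 0.0, -0.001]
ft_force: [0.4, 0.5, 0.1]
grip_width: 0.0813
grasp_force: 0.0
```

```bash
python3 - <<'E'
from h import *
o=get_obs();print(o["clock"],o["eef_pos"].round(4),o["grip_width"])
im,d,K,R,e=cam("wrist");w=cloud(d,K,R,e)
for h in(.046,.051,.056,.061): print(h);rims(w[80:300,150:370],h=h,tol=.003,smin=150)
im,d,K,R,e=cam("top");np.savez("top2",im=im,d=d,K=K,R=R,e=e)
# box rim corners from top picture
C=[ray(u,v,.09,K,R,e) for u,v in((149,231),(217.4,217.4),(207,170.6),(141.6,184.4))];print(np.round(C,4).tolist())
w=cloud(d,K,R,e);q=w[130:240,120:225].reshape(-1,3)
fl=q[(q[:,2]>.001)&(q[:,2]<.012)&(q[:,0]>.45)&(q[:,0]<.62)&(q[:,1]>.15)&(q[:,1]<.33)];print(len(fl),np.median(fl,0))
rm=q[(abs(q[:,2]-.09)<.008)&(q[:,0]<.6)]
print(cv2.minAreaRect(rm[:,:2].astype(np.float32)))
E
```

```text
12.9333 [ 0.5539 -0.0998  0.121 ] 0.08131445599384966
0.046
blob [62, 87, 87, 82, 1072] c 0.5545 -0.0997 D 0.0621 z 0.0466
0.051
blob [64, 89, 80, 80, 868] c 0.5543 -0.1001 D 0.0601 z 0.0515
blob [91, 136, 36, 19, 174] c 0.5596 -0.0969 D 0.025 z 0.051
0.056
blob [80, 112, 55, 53, 661] c 0.5592 -0.0978 D 0.0416 z 0.0565
blob [91, 136, 37, 23, 195] c 0.5592 -0.0967 D 0.0253 z 0.056
0.061
blob [84, 120, 50, 44, 563] c 0.5577 -0.0969 D 0.0349 z 0.0613
[[0.433, 0.3164, 0.09], [0.4646, 0.0935, 0.09], [0.6243, 0.1227, 0.09], [0.5894, 0.3414, 0.09]]
1814 [0.53478152 0.23915966 0.00473162]
((0.5265673995018005, 0.22322437167167664), (0.16383270919322968, 0.23233023285865784), 6.524533748626709)
```

{"api": "apply_moves", "payload": {"targets": [[[0.02, 0, -0.4, 0, 1], [0, 0, -0.6, 0, 1], [0, 0, -0.5, 0, 1], [0, 0, -0.43, 0, 1], [0, 0, 0, 0, 1], [0, 0, 0, 0, 0.6], [0, 0, 0, 0, -1], [0, 0, 0, 0, -1]]]}}

```text
clock: 13.7
eef_pos: [0.5564, -0.0998, 0.0463]
tool_rot: [0.0, 1.0, 0.0, 0.001]
ft_force: [0.9, 0.8, -3.3]
grip_width: 0.0589
grasp_force: 65.1
```

{"api": "apply_moves", "payload": {"targets": [[[0, 0, 0, 0, -1], [0, 0, 0, 0, -1], [0, 0, 0, 0, -1], [0, 0, 0.3, 0, -1], [0, 0, 0.6, 0, -1], [0, 0, 0.7, 0, -1], [0, 0, 0.7, 0, -1], [0, 0, 0.7, 0, -1]]]}}

```text
clock: 14.37
eef_pos: [0.5545, -0.0998, 0.1647]
tool_rot: [0.0, 1.0, 0.0, -0.001]
ft_force: [0.8, -0.0, -5.4]
grip_width: 0.0587
grasp_force: 66.5
```

{"api": "apply_moves", "payload": {"targets": [[[0, 0, 0.7, 0, -1], [0, 0, 0.2, 0, -1], [0, 0, 0, 0, -1]]]}}

```text
clock: 14.62
eef_pos: [0.557, -0.1002, 0.2028]
tool_rot: [0.0, 1.0, -0.001, 0.002]
ft_force: [0.7, -0.6, -5.4]
grip_width: 0.0583
grasp_force: 66.5
```

{"api": "apply_moves", "payload": {"targets": [[[-0.1, 0.9, 0, 1, -1], [-0.1, 0.95, 0, 1, -1], [-0.1, 0.95, 0, 1, -1], [-0.1, 0.95, 0, 1, -1], [-0.1, 0.95, 0, 1, -1], [-0.1, 0.95, 0, 1, -1], [-0.1, 0.95, 0, 1, -1], [-0.1, 0.95, 0, 1, -1]]]}}

```text
clock: 15.28
eef_pos: [0.5216, 0.2032, 0.1974]
tool_rot: [-0.07, 0.998, -0.001, -0.002]
ft_force: [1.2, 0.2, -5.0]
grip_width: 0.0585
grasp_force: 66.7
```

{"api": "apply_moves", "payload": {"targets": [[[0, 0.4, 0, 0, -1], [0, 0, 0, 0, -1], [0, 0, 0, 0, -1], [0, 0, 0, 0, -1], [0, 0, 0, 0, -1]]]}}

```text
clock: 15.7
eef_pos: [0.523, 0.2167, 0.1992]
tool_rot: [-0.069, 0.998, -0.001, -0.001]
ft_force: [0.3, -0.9, -5.1]
grip_width: 0.0585
grasp_force: 66.8
```

```bash
python3 - <<'E'
from h import *
o=get_obs();print(o["joint_pos"].round(2))
im,d,K,R,e=cam("wrist");w=cloud(d,K,R,e);held(w,e,.15,.23);cv2.imwrite("pics/w6.png",im);np.savez("w6",im=im,d=d,K=K,R=R,e=e)
q=w.reshape(-1,3)
rm=q[(abs(q[:,2]-.09)<.004)&(q[:,0]<.66)]
print(len(rm),cv2.minAreaRect(rm[:,:2].astype(np.float32)))
fl=q[(abs(q[:,2]-.004)<.01)];print(len(fl))
E
```

```text
[ 0.39  0.4   0.1   1.27 -0.    0.26]
t 15.75 tcp [0.5233 0.2166 0.1997] gw 0.0583 ft [ 0.5  0.4 -4.3]
held top 0.2181 c 0.5229 0.2167 D 0.0632
6126 ((0.5322250127792358, 0.22897294163703918), (0.16397817432880402, 0.23966248333454132), 9.376176834106445)
121507
```

View pics/w6.png

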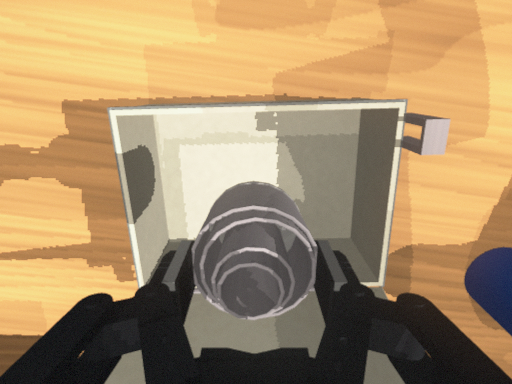

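{"api": "apply_moves", "payload": {"targets": [[[0, 0, -0.5, 0, -1], [0, 0, -0.7, 0, -1], [0, 0, -0.7, 0, -1], [0, 0, -0.7, 0, -1], [0, 0, -0.6, 0, -1], [0, 0, -0.4, 0, -1], [0, 0, -0.1, 0, -1], [0, 0, 0, 0, -1]]]}}

```text
clock: 16.42
eef_pos: [0.5228, 0.2166, 0.052]
tool_rot: [-0.069, 0.998, -0.001, -0.001]
ft_force: [-0.4, -0.4, -4.5]
grip_width: 0.0581
grasp_force: 66.8
```

{"api": "apply_moves", "payload": {"targets": [[[0, 0, -0.05, 0, -1], [0, 0, 0, 0, -1], [0, 0, 0, 0, -1]]]}}

```text
clock: 16.67
eef_pos: [0.5245, 0.2183, 0.0517]
tool_rot: [-0.069, 0.998, 0.0, 0.001]
ft_force: [0.1, 0.3, -4.5]
grip_width: 0.0587
grasp_force: 66.8
```

```bash
python3 - <<'E'
from h import *
z=np.load("w6.npz");im,d,K,R,e=[z[k] for k in("im","d","K","R","e")]
a=ray(109,108,.09,K,R,e);b=ray(408,100,.09,K,R,e);print(a,b,np.linalg.norm(b-a))
y=(b-a)/np.linalg.norm(b-a);x=np.array([y[1],-y[0],0]);print("yaw",np.degrees(np.arctan2(-y[0],y[1])),"centre",(a+b)/2+.08*x,"keeper",ray(434,135,.118,K,R,e))
E
```

```text
[0.47158341 0.09946002 0.09      ] [0.43544315 0.31935682 0.09      ] 0.2228468516993508
yaw 9.333182196271654 centre [0.53245424 0.22238245 0.09      ] keeper [0.45589499 0.33000129 0.118     ]
```

{"api": "apply_moves", "payload": {"targets": [[[0, 0, -0.06, 0, -1], [0, 0, -0.05, 0, -1], [0, 0, 0, 0, -1], [0, 0, 0, 0, -1]]]}}

```text
clock: 17.0
eef_pos: [0.5248, 0.2185, 0.0502]
tool_rot: [-0.069, 0.998, 0.001, 0.002]
ft_force: [-4.8, -3.4, 13.9]
grip_width: 0.0584
grasp_force: 68.6
```

{"api": "apply_moves", "payload": {"targets": [[[0, 0, 0.03, 0, -1], [0, 0, 0, 0, 0.7], [0, 0, 0, 0, 0.8], [0, 0, 0, 0, 0.9], [0, 0, 0, 0, 0.9], [0, 0, 0.3, 0, 0.9], [0, 0, 0.8, 0, 0.9], [0, 0, 1, 0, 0.9]]]}}

```text
clock: 17.67
eef_pos: [0.5211, 0.2171, 0.1289]
tool_rot: [-0.07, 0.998, -0.001, -0.004]
ft_force: [0.6, 1.6, 0.4]
grip_width: 0.0812
grasp_force: 0.0
```

{"api": "apply_moves", "payload": {"targets": [[[0, 0, 1, 0, 0.9], [-0.3, 0, 0.9, 0, 0.9], [-0.8, 0, 0.5, 0, 0.9], [-0.8, 0, 0.5, 0, 0.9], [0, 0, 0, 0, 0.9], [0, 0, 0, 0, 0.9], [0, 0, 0, 0, 0.9]]]}}

```text
clock: 18.25
eef_pos: [0.4479, 0.2183, 0.2473]
tool_rot: [-0.07, 0.998, 0.0, 0.0]
ft_force: [0.4, -0.1, 0.2]
grip_width: 0.0811
grasp_force: 0.0
```

```bash
python3 - <<'E'
from h import *
o=get_obs();print(o["clock"],o["eef_pos"].round(4),o["joint_pos"].round(2))
im,d,K,R,e=cam("wrist");w=cloud(d,K,R,e);cv2.imwrite("pics/w7.png",im);np.savez("w7",im=im,d=d,K=K,R=R,e=e)
for h in(.05,.055,.06,.065): print(h);rims(w,h=h,tol=.003,smin=250)
q=w.reshape(-1,3);c=np.array([.532,.222])
# lid: points behind the hinge, above .12
a=np.radians(9.3);x=np.array([np.cos(a),np.sin(a)])
l=q[(q[:,2]>.1)&((q[:,:2]-c)@x>.07)&((q[:,:2]-c)@x<.16)];s=(l[:,:2]-c)@x
print(len(l)); 
if len(l)>50: print(np.polyfit(l[:,2],s,1),l[:,2].min(),l[:,2].max())
E
```

```text
18.25 [0.4479 0.2183 0.2473] [ 0.45  0.24 -0.    1.33 -0.    0.31]
0.05
blob [145, 167, 201, 7, 316] c 0.4543 0.2086 D 0.2185 z 0.0499
blob [170, 184, 172, 110, 728] c 0.5402 0.226 D 0.2485 z 0.05
blob [220, 203, 52, 49, 558] c 0.5234 0.2181 D 0.0623 z 0.0504
0.055
blob [144, 169, 203, 6, 330] c 0.4545 0.2086 D 0.2187 z 0.055
blob [220, 204, 52, 48, 356] c 0.5226 0.2186 D 0.0605 z 0.0553
blob [169, 277, 167, 20, 585] c 0.5988 0.2357 D 0.2072 z 0.0549
0.06
blob [143, 170, 207, 7, 347] c 0.4545 0.2095 D 0.2192 z 0.06
blob [228, 218, 33, 32, 426] c 0.5272 0.219 D 0.0419 z 0.0602
blob [168, 282, 169, 18, 596] c 0.6048 0.2371 D 0.2069 z 0.06
0.065
blob [140, 171, 211, 7, 365] c 0.4546 0.2089 D 0.2201 z 0.0651
blob [167, 287, 172, 15, 632] c 0.6031 0.2366 D 0.2067 z 0.0651
5773
[0.08458712 0.0760084 ] 0.1000070496705438 0.14950251498448908
```

View pics/w7.png

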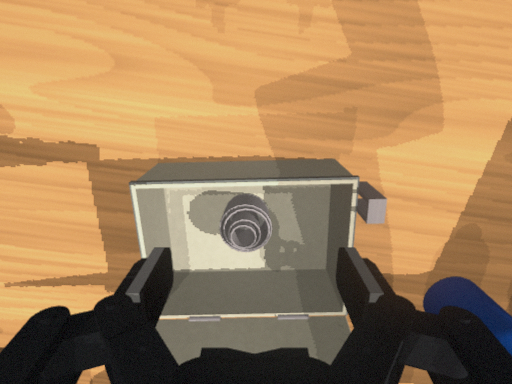

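{"api": "apply_moves", "payload": {"targets": [[[0, 0, 0.7, -6.8, 1], [0, 0, 0.7, -6.8, 1], [0, 0, 0.7, -6.8, 1], [0, 0, 0, -6.8, 1], [0.5, 0, 0, -6.8, 1], [0.5, 0, 0, -6.8, 1], [0.5, 0, 0, -6.8, 1], [0.5, 0, 0, -6.8, 1]]]}}

```text
clock: 18.97
eef_pos: [0.5292, 0.2178, 0.3294]
tool_rot: [0.397, 0.918, -0.001, -0.001]
ft_force: [1.1, 0.3, 0.2]
grip_width: 0.0854
grasp_force: 0.0
```

{"api": "apply_moves", "payload": {"targets": [[[0.5, 0, 0, -6.8, 1], [0.5, 0, 0, -6.8, 1], [0.5, 0.1, 0, -6.8, 1], [0.25, 0, 0, -6.8, 1], [0, 0, 0, -7.1, 1], [0, 0, 0, 0, 1], [0, 0, 0, 0, 1], [0, 0, 0, 0, 1]]]}}

```text
clock: 19.63
eef_pos: [0.5977, 0.2219, 0.3303]
tool_rot: [0.647, 0.763, -0.001, -0.0]
ft_force: [0.2, 1.4, 0.6]
grip_width: 0.0854
grasp_force: 0.0
```

```bash
python3 - <<'E'
from h import *
o=get_obs();print(o["clock"],o["eef_pos"].round(4),o["tool_rot"].round(4),o["joint_pos"].round(2))
im,d,K,R,e=cam("wrist");w=cloud(d,K,R,e);cv2.imwrite("pics/w8.png",im);np.savez("w8",im=im,d=d,K=K,R=R,e=e)
c=np.array([.532,.222]);a=np.radians(9.3);x=np.array([np.cos(a),np.sin(a)]);y=np.array([-x[1],x[0]])
p=o["eef_pos"][:2];print("tcp box",(p-c)@x,(p-c)@y)
q=w.reshape(-1,3);s=(q[:,:2]-c)@x;t=(q[:,:2]-c)@y
for lo in np.arange(.2,.3,.01):
    m=(q[:,2]>lo)&(q[:,2]<lo+.01)&(abs(t)<.12)
    if m.sum()>5:print(lo.round(2),m.sum(),np.percentile(s[m],[1,25,50,75,99]).round(3),np.percentile(t[m],[1,50,99]).round(3))
E
```

```text
19.6333 [0.5977 0.2219 0.3303] [ 6.468e-01  7.627e-01 -8.000e-04 -5.000e-04] [ 0.36  0.53  0.65  1.69 -0.    1.76]
tcp box 0.0648182550474841 -0.010704011966350685
0.2 809 [0.097 0.098 0.098 0.098 0.263] [-0.104  0.023  0.107]
0.21 894 [0.099 0.099 0.099 0.1   0.1  ] [-0.105  0.022  0.107]
0.22 1577 [0.1   0.101 0.101 0.117 0.142] [-0.103  0.049  0.108]
0.23 2303 [0.101 0.102 0.112 0.117 0.136] [-0.102  0.051  0.107]
0.24 2901 [0.103 0.104 0.105 0.107 0.11 ] [-0.105  0.035  0.108]
0.25 448 [0.105 0.106 0.106 0.107 0.111] [-0.1   -0.033  0.106]
0.26 322 [0.106 0.107 0.108 0.11  0.111] [-0.068 -0.044 -0.021]
```

View pics/w8.png

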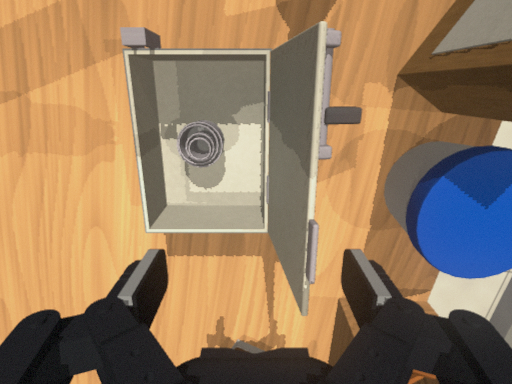

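{"api": "apply_moves", "payload": {"targets": [[[0.25, 0.3, 0, 0, 1], [0, 0, 0, 0, 1], [0, 0, -0.5, 0, 1], [0, 0, -0.7, 0, 1], [0, 0, -0.7, 0, 1], [0, 0, -0.4, 0, 1], [0, 0, 0, 0, 1], [0, 0, 0, 0, 1]]]}}

```text
clock: 20.35
eef_pos: [0.6067, 0.2337, 0.2391]
tool_rot: [0.647, 0.762, -0.001, -0.0]
ft_force: [0.4, 0.2, 0.6]
grip_width: 0.0856
grasp_force: 0.0
```

```bash
python3 - <<'E'
import numpy as np
# tip path: contact radius r on outer face, hinge s=.084 z=.09; step per 5 deg in units along box x (s) and z
r=.140; f=lambda p:np.array([.084-r*np.cos(p)+.006*np.sin(p), .09+r*np.sin(p)+.006*np.cos(p)])
for D in range(96,-1,-8): print(D,f(np.radians(D)).round(4))
E
```

```text
96 [0.1046 0.2286]
88 [0.0851 0.2301]
80 [0.0656 0.2289]
72 [0.0464 0.225 ]
64 [0.028  0.2185]
56 [0.0107 0.2094]
48 [-0.0052  0.1981]
40 [-0.0194  0.1846]
32 [-0.0315  0.1693]
24 [-0.0415  0.1524]
16 [-0.0489  0.1344]
8 [-0.0538  0.1154]
0 [-0.056  0.096]
```

{"api": "apply_moves", "payload": {"targets": [[[-0.3, -0.05, 0, 0, 1], [-0.3, -0.05, 0, 0, 1], [-0.3, -0.05, 0, 0, 1], [-0.3, -0.05, 0, 0, 1], [-0.3, -0.05, 0, 0, 1], [-0.3, -0.05, 0, 0, 1], [0, 0, 0, 0, 1], [0, 0, 0, 0, 1]]]}}

```text
clock: 21.02
eef_pos: [0.5363, 0.2225, 0.2421]
tool_rot: [0.647, 0.762, 0.002, 0.001]
ft_force: [0.3, -0.9, 0.0]
grip_width: 0.0857
grasp_force: 0.0
```

```bash
cat >> h.py <<'E'
def lid(n="top"):
    im,d,K,R,e=cam(n);w=cloud(d,K,R,e);q=w.reshape(-1,3)
    c=np.array([.532,.222]);a=np.radians(9.3);x=np.array([np.cos(a),np.sin(a)]);y=np.array([-x[1],x[0]])
    p=get_obs()["eef_pos"];print("tcp s,t,z",((p[:2]-c)@x).round(4),((p[:2]-c)@y).round(4),p[2].round(4))
    s=(q[:,:2]-c)@x;t=(q[:,:2]-c)@y;m=(t>-.104)&(t<-.07)&(q[:,2]>.085)&(q[:,2]<.27)&(s>-.09)&(s<.2)
    f=np.polyfit(s[m],q[m,2],1);print(m.sum(),"lid deg approx",np.degrees(np.arctan2(q[m,2]-.093,.084-s[m])[q[m,2]>.11]).mean() if (q[m,2]>.11).any() else 0,"slope",f,"s",s[m].min().round(3),s[m].max().round(3),"z",q[m,2].max().round(3))
    return im
E
python3 -c "
from h import *
cv2.imwrite('pics/t3.png',lid());lid('side')"
```

```text
tcp s,t,z 0.0045 -0.0003 0.2415
66 lid deg approx 73.39639159107526 slope [0.42450364 0.14578977] s -0.082 0.08 z 0.249
tcp s,t,z 0.0045 -0.0003 0.2409
45 lid deg approx 74.25665595964522 slope [0.38394286 0.15184807] s -0.079 0.089 z 0.259
```

{"api": "apply_moves", "payload": {"targets": [[[-0.39, -0.06, -0.2, 0, 1], [-0.35, -0.06, -0.2, 0, 1], [-0.33, -0.05, -0.25, 0, 1], [-0.3, -0.05, -0.27, 0, 1], [-0.26, -0.04, -0.28, 0, 1], [0, 0, 0, 0, 1], [0, 0, 0, 0, 1], [0, 0, 0, 0, 1]]]}}

```text
clock: 21.78
eef_pos: [0.4716, 0.2121, 0.1922]
tool_rot: [0.648, 0.762, 0.001, 0.0]
ft_force: [0.6, -0.5, 0.4]
grip_width: 0.0854
grasp_force: 0.0
```

```bash
python3 -c "
from h import *
lid();im=lid('side');cv2.imwrite('pics/s3.png',cv2.resize(im[40:240,170:340],None,fx=3,fy=3))"
```

```text
tcp s,t,z -0.061 0.0 0.1923
351 lid deg approx 41.13802226515145 slope [-0.4016836   0.15228903] s -0.082 0.083 z 0.202
tcp s,t,z -0.0611 -0.0 0.1922
215 lid deg approx 41.68708010560264 slope [-0.43539473  0.15206232] s -0.079 0.09 z 0.207
```

View pics/s3.png

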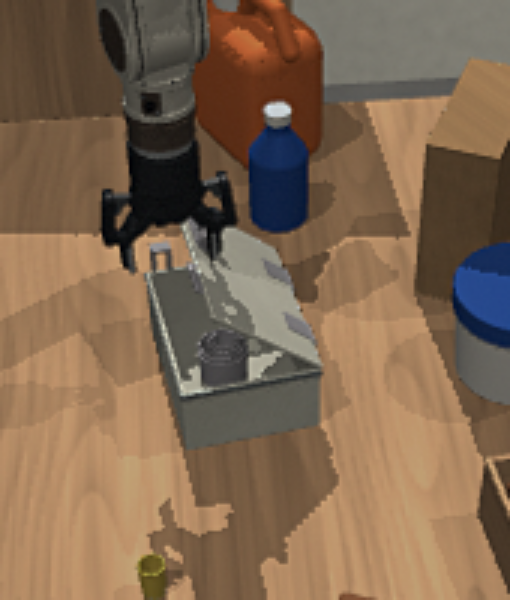

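{"api": "apply_moves", "payload": {"targets": [[[-0.25, -0.04, -0.3, 0, 1], [-0.2, -0.03, -0.35, 0, 1], [-0.17, -0.03, -0.4, 0, 1], [-0.13, -0.02, -0.4, 0, 1], [-0.1, -0.02, -0.4, 0, 1], [-0.05, -0.01, -0.35, 0, 1], [0, 0, 0, 0, 1], [0, 0, 0, 0, 1]]]}}

```text
clock: 22.55
eef_pos: [0.4345, 0.2057, 0.1034]
tool_rot: [0.648, 0.762, -0.0, -0.0]
ft_force: [0.3, -0.2, 0.4]
grip_width: 0.0857
grasp_force: 0.0
```

{"api": "apply_moves", "payload": {"targets": [[[0, 0, -0.05, 0, 1], [0, 0, -0.05, 0, 1], [0, 0, 0, 0, 1]]]}}

```text
clock: 22.8
eef_pos: [0.435, 0.206, 0.1]
tool_rot: [0.648, 0.762, 0.001, 0.0]
ft_force: [-0.7, 0.9, -0.2]
grip_width: 0.0857
grasp_force: 0.0
```

```bash
python3 -c "
from h import *
lid();im=lid('side')
im,d,K,R,e=cam('top');w=cloud(d,K,R,e);q=w.reshape(-1,3)
c=np.array([.532,.222]);a=np.radians(9.3);x=np.array([np.cos(a),np.sin(a)]);y=np.array([-x[1],x[0]])
s=(q[:,:2]-c)@x;t=(q[:,:2]-c)@y
for l in np.arange(-.09,.09,.015):
  m=(s>l)&(s<l+.015)&(t>-.1)&(t<-.07);print(l.round(3),np.median(q[m,2]).round(4))
"
```

```text
tcp s,t,z -0.0985 -0.0002 0.1
500 lid deg approx 0 slope [0.00548935 0.09630849] s -0.083 0.08 z 0.103
tcp s,t,z -0.0985 -0.0002 0.1
341 lid deg approx 0 slope [0.00268332 0.09406852] s -0.087 0.09 z 0.101
-0.09 0.0479
-0.075 0.0969
-0.06 0.0966
-0.045 0.0965
-0.03 0.0972
-0.015 0.0969
0.0 0.0961
0.015 0.0969
0.03 0.0959
0.045 0.0964
0.06 0.096
0.075 0.0958
```

{"api": "apply_moves", "payload": {"targets": [[[0, 0, -0.05, 0, 1], [0, 0, -0.05, 0, 1], [0, 0, 0, 0, 1], [0, 0, 0, 0, 1]]]}}

```text
clock: 23.28
eef_pos: [0.4349, 0.2059, 0.0993]
tool_rot: [0.648, 0.762, 0.002, 0.001]
ft_force: [-10.0, -5.3, 25.0]
grip_width: 0.0855
grasp_force: 12.2
```

{"api": "apply_moves", "payload": {"targets": [[[0, 0, 0.3, 0, 1], [0, 0, 0.8, 0, 1], [0, 0, 0.9, 0, 0], [0, 0, 0.5, 0, -1], [0, 0, 0, 0, -1], [0, 0, 0, 0, -1], [0, 0, 0, 0, -1], [0, 0, 0, 0, -1]]]}}

```text
clock: 23.95
eef_pos: [0.4334, 0.2053, 0.194]
tool_rot: [0.648, 0.762, -0.001, -0.001]
ft_force: [-0.7, 0.4, -0.1]
grip_width: 0.0123
grasp_force: 0.0
```

```bash
cat > k.py <<'E'
from h import *
import sys
o=get_obs();im,d,K,R,e=cam('wrist');w=cloud(d,K,R,e)
c=np.array([.532,.222]);a=np.radians(9.3);x=np.array([np.cos(a),np.sin(a)]);y=np.array([-x[1],x[0]])
p=o["eef_pos"];print("tcp",p.round(4),"s,t",((p[:2]-c)@x).round(4),((p[:2]-c)@y).round(4),o["grip_width"])
q=w.reshape(-1,3);s=(q[:,:2]-c)@x;t=(q[:,:2]-c)@y
for n,lo,hi in(("knob",.122,.14),("guide",.104,.116),("lid",.092,.1)):
    m=(q[:,2]>lo)&(q[:,2]<hi)&(abs(t)<.14)&(s>-.1)&(s<.1)
    if m.sum():print(n,m.sum(),"s",np.percentile(s[m],[1,50,99]).round(4),"t",np.percentile(t[m],[1,50,99]).round(4),"z",np.percentile(q[m,2],[5,50,95]).round(4))
cv2.imwrite(f'pics/{sys.argv[1]}.png',im)
E
python3 k.py k1
```

```text
tcp [0.4334 0.2053 0.194 ] s,t -0.1 -0.0006 0.012330848494463477
knob 503 s [-0.0634 -0.0574 -0.0498] t [0.0458 0.0522 0.0574] z [0.1256 0.1327 0.134 ]
guide 2365 s [-0.0684 -0.0574 -0.046 ] t [0.0209 0.0793 0.1225] z [0.1062 0.1097 0.1121]
lid 50467 s [-0.0775  0.0096  0.0826] t [-0.1019  0.0242  0.1081] z [0.0961 0.0973 0.0989]
```

View pics/k1.png

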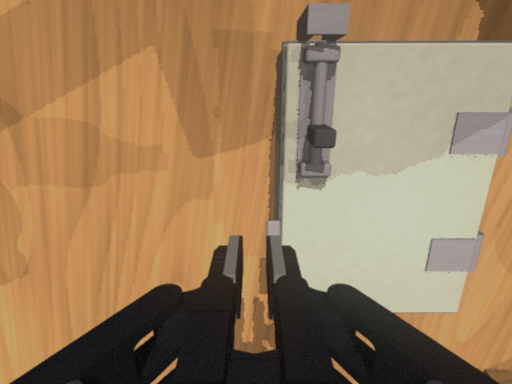

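{"api": "apply_moves", "payload": {"targets": [[[0.5, 0.4, 0, 0, -1], [0.47, 0.39, 0, 0, -1], [0, 0, 0, 0, -1], [0, 0, -0.4, 0, -1], [0, 0, -0.6, 0, -1], [0, 0, -0.5, 0, -1], [0, 0, 0, 0, -1], [0, 0, 0, 0, -1]]]}}

```text
clock: 24.67
eef_pos: [0.4715, 0.2364, 0.1337]
tool_rot: [0.648, 0.762, -0.002, -0.001]
ft_force: [-0.4, 0.3, 0.8]
grip_width: -0.0002
grasp_force: 0.0
```

```bash
python3 k.py k2
```

```text
tcp [0.4715 0.2364 0.1337] s,t -0.0574 0.024 -0.00015533805799436857
knob 1865 s [-0.0698 -0.0566 -0.0439] t [0.0304 0.0355 0.0576] z [0.1241 0.1327 0.1386]
guide 3062 s [-0.0667 -0.0562 -0.0459] t [0.0248 0.0849 0.1081] z [0.1067 0.1097 0.112 ]
lid 56932 s [-0.0764  0.0165  0.0836] t [-0.0553  0.054   0.1086] z [0.0961 0.0973 0.099 ]
```

{"api": "apply_moves", "payload": {"targets": [[[-0.03, 0.2, 0, 0, -1], [-0.03, 0.2, 0, 0, -1], [-0.03, 0.2, 0, 0, -1], [-0.04, 0.2, 0, 0, -1], [-0.03, 0.2, 0, 0, -1], [0, 0, 0, 0, -1], [0, 0, 0, 0, -1]]]}}

```text
clock: 25.3
eef_pos: [0.4673, 0.2779, 0.1363]
tool_rot: [0.647, 0.762, 0.0, 0.001]
ft_force: [1.9, -3.6, 3.3]
grip_width: 0.0001
grasp_force: 2.0
```

{"api": "apply_moves", "payload": {"targets": [[[-0.01, 0.06, 0, 0, -1], [0, 0, 0, 0, -1], [0, 0, 0, 0, -1]]]}}

```text
clock: 25.55
eef_pos: [0.4672, 0.2781, 0.1363]
tool_rot: [0.648, 0.762, -0.001, 0.002]
ft_force: [1.8, -9.0, 5.6]
grip_width: 0.0001
grasp_force: 4.6
```

```bash
python3 k.py k3
```

```text
tcp [0.4672 0.2781 0.1363] s,t -0.0549 0.0658 8.214442363203461e-05
knob 1497 s [-0.0671 -0.0559 -0.0414] t [0.0722 0.0797 0.0888] z [0.1252 0.133  0.139 ]
guide 1779 s [-0.0669 -0.0565 -0.0456] t [0.088  0.1041 0.139 ] z [0.1068 0.11   0.1126]
lid 34022 s [-0.0764  0.0217  0.0834] t [-0.0185  0.0676  0.1093] z [0.0961 0.0972 0.0988]
```

{"api": "apply_moves", "payload": {"targets": [[[0.03, -0.2, 0, 0, -1], [0, -0.1, 0.3, 0, -1], [0, 0, 0.8, 0, -1], [0, 0, 0.9, 0, -1], [0, 0, 0.5, 0, -1], [0, 0, 0, 0, -1], [0, 0, 0, 0, -1]]]}}

```text
clock: 26.18
eef_pos: [0.4681, 0.2689, 0.2369]
tool_rot: [0.647, 0.762, 0.002, -0.0]
ft_force: [0.1, 0.1, -0.5]
grip_width: -0.0003
grasp_force: 0.0
```

```bash
python3 k.py k4; python3 -c "
from h import *
lid();print(get_obs()['ft_force'])
im,d,K,R,e=cam('top');cv2.imwrite('pics/end.png',im)"
```

```text
tcp [0.4681 0.2689 0.2369] s,t -0.0555 0.0566 -0.0002838754099479525
knob 298 s [-0.0626 -0.0564 -0.0494] t [0.0772 0.0838 0.0885] z [0.126  0.1328 0.1339]
guide 1156 s [-0.0665 -0.0563 -0.0457] t [0.0221 0.0959 0.138 ] z [0.1067 0.1099 0.1119]
lid 24949 s [-0.0769  0.0152  0.0844] t [-0.0725  0.0409  0.1086] z [0.096  0.0973 0.099 ]
tcp s,t,z -0.057 0.0558 0.2343
499 lid deg approx 0 slope [0.00497916 0.0964176 ] s -0.083 0.08 z 0.104
[-0.71251231 -1.06040784  1.16924241]
```

View pics/k4.png

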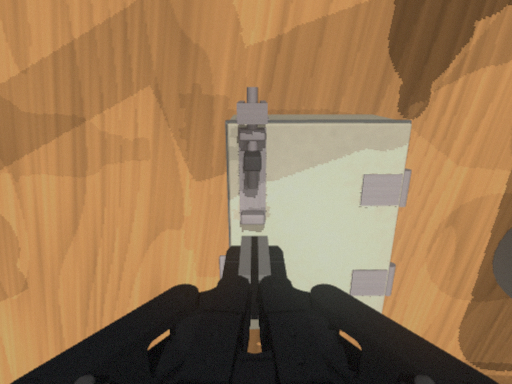

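```bash
python3 -c "
from h import *
print(order.job_done())"
```

```text
the job is handed in; nothing more can be done
None
```

I found four beakers (62, 54, 38 and 30 mm) and nested them upright on the box floor. The lid is shut, the bolt is home in its keeper, and the job is handed in; the hand-in gave no verdict.

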